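Gauge the boring jig and show the reading

ROBOT

A 7-joint arm with a two-finger parallel gripper is mounted at the origin on the work surface. World frame = base frame: x ahead of the robot, y to its left, z up, the work surface at z = 0. Lengths are in m, angles in rad, forces in N, time in s.
With the tool pointing down it reaches from about 0.4 to 0.875 m from the base axis. Payload 19.3 kg.
Tool frame: the origin (TCP) lies at the very end of the fingers, on their centre line; the grasp point (between the pads) lies 19 mm behind it; z points along the fingers, y is the line along which they close (so a half turn about z gives the same grasp; the last joint's range is limited). The gripper opens to 85 mm and grips with 20 to 120 N. Pads are 22 mm wide; open, the fingers measure 114 mm over their backs; the gripper's body (76 mm by 85 mm) begins 54 mm behind the grasp point. The pads swing forward as they close: fully open they stand 13 mm farther back than shut.
Start: joints at [-0.07, 0.521, -0.036, 1.599, 0.021, 1.021, -0.113], TCP at [0.625, -0, 0.231] pointing down, gripper open.
Joint ranges: [-2.91, 2.91], [-0.3, 2.13], [-1.5, 1.42], [0.17, 2.43], [-1.26, 4.41], [0.16, 1.93], [-2.52, 2.52]. Speed limits (rad/s): [1.89, 1.89, 2.39, 2.39, 3.01, 3.01, 3.01].

INTERFACE

Orientations are given as [roll, pitch, yaw] about the fixed x, y, z axes, in that order (R = Rz(yaw) Ry(pitch) Rx(roll)).
In Python, from workcell import bot gives the robot as it stands.
- The arm moves only by the tool jog_arm, never from a script. Its argument "motion" is a list of rows, each a list of 5 numbers: the shift along the tool's x, y, z scaled (see below), then the turn about the tool's z scaled (see below), then the opening, from 0 (shut) to 1 (fully open). A call has 1 to 12 rows; each row shifts and turns the commanded pose from where the row before left it, along the tool's axes as they then stand; what a row does not reach is not made up. The controller multiplies each number of a shift by 30 mm and each number of a turn by 0.08 rad. A row lasts 1/10 s, in which the tool goes at most 50 mm and 8.59 degrees, less where a joint would pass 70% of its speed; a pose out of reach is approached as far as the arm can. A call with a number of a shift or a turn outside -1 to 1 is refused whole. A call with a gripper value outside its range is refused whole. The fingers move at their own pace and stop on an object; "newtons" is the grip in N (left out, the last holds). Time passes only in rows, so rows that do not move let the fingers close. It gives the time, the measured TCP pose, the force, the opening and the grip force at its end, in the units of the state.
- bot.observe(): the state, without advancing time (a new reading comes with each control period).
- bot.grab_frame(name): name is "scene" or "side" or "wrist"; returns a dict with "pixels" (420x560x3 uint8, red, green, blue), "fovy" (degrees; the focal length in pixels is half the picture's height over the tangent of half this angle, whatever the lens; pixels are square), "cx", "cy" (the principal point, pixels), "rvec" (rotation vector, rad) and "tvec" (3), from world to camera coordinates, as OpenCV has them; the wrist camera has in their place "mount" (4x4, takes a point from camera to tool coordinates, whose origin is the TCP and whose axes are the flange's). Camera axes: x right, y down, z forward; pixel columns grow to the right and rows downward; lengths in m; the calibration is good to about 2 mm. A picture is of the moment at which its call begins: read the wrist's pose just before it. There is no depth.
- bot.job_done(): hands the job in; it is judged then, once.
The state is a dict: "clock": time; "qpos": joint angles; "qd": joint speeds; "joint_efforts": joint torques, N m; "position": TCP position; "tool_rot": TCP orientation; "force": force on the tool from outside, world axes, zero at the start; "moment": the same for the moment, N m; "grip_width": finger opening in m; "finger_force": force on a finger pad.
Only numpy, scipy, OpenCV 4.12 (cv2) and the standard library are available. Lean on these libraries where they do the work, as an engineer would, in place of code of your own. Each camera call takes 0.05 s, during which the arm holds its last target. There are 200 camera calls.

TASK

The banded hearing protector standing on the white reading plate is in the way: hang it by its headband over the steel rail. Then take the collared gauge rod from its rest, push it down the slanting guide tube of the boring jig until its collar stops on the tube's mouth, draw it out again, and finish still holding it in the gripper, level and still, with its tip a little above the white plate so that it can be read, nothing else touching it. Leave the bottle, the jar and the wood offcut undisturbed.

Things in the scene. Friction and masses are not known exactly. Their poses are not given: they have to be found in the camera images.
- protector: Loose hearing protector, 0.16 kg: upright black band arch (55 mm mid radius, 5 thick, 22 wide) on two grey ear cups 48 mm high, 44 long in y. Origin: midway between the cups, at their undersides; x cup to cup (136 mm overall, 84 clear between), y along the band's width, z up. On the crown a dark rubber grip pad, 40 (x) by 22 mm (y), 116 to 144.5 mm above the origin. It stands on the plate.
- crown (a point): Underside of the protector's band at the crown, 110.5 mm above the protector's origin: the place that rests on the rail. Axes as protector.
- rail: Fixed rail: level steel bar, 14 mm diameter, 250 mm long, along this body's y (in the world roughly along x), axis 153 mm above the bench, on two 16 mm posts at y = +-125 mm (ball caps reach 164 mm) with wooden feet 90 mm long in x, 14 high, joined by a strip 30 wide, 10 high. Origin: on the bench under the bar's middle.
- rail_top (a point): The highest line of the rail's bar, at mid length, 160 mm above the bench. y along the bar.
- plate: Fixed white reading plate, 150 mm (x) by 180 mm (y) by 8 mm high. Origin: centre of its underside, on the bench; z up.
- jig: Fixed wooden boring jig, base 170 mm (x) by 100 mm (y) by 18 mm. It carries a slanting steel guide tube that rises towards the jig's +x (away from the robot) at 35 degrees above level. Origin: centre of the base's underside.
- tube: The guide tube on the jig, 105 mm long. Origin: centre of its lower end (open; nothing under it stops the rod). Its z runs up along the bore, out of the mouth: push the rod along -z. Bore 15 mm wide, from 80 mm to 96 mm along z flaring to 30 mm at the mouth; mouth rim 38 mm outside.
- tube_mouth (a point): Centre of the guide tube's mouth, 105 mm along z from the tube's lower end and about 106 mm above the bench. Axes as tube.
- gauge: Loose gauge rod, 0.14 kg, lying level on its rest: dark wood handle 20 mm square (x -50 to 50 mm), brass collar 36 mm diameter (x 50 to 58), bare steel rod 10 mm diameter with a tapered tip (x 58 to 148). Origin: on the axis at the handle's middle, the place to grip, 52 mm above the bench at the start; x along the axis to the tip, z up.
- gauge_collar (a point): Centre of the collar's face on the rod side, 58 mm along x from the gauge's origin: this face stops on the tube's mouth. Axes as gauge.
- gauge_tip (a point): The rod's tip, 148 mm along x from the gauge's origin. Axes as gauge.
- rest: Fixed plywood rest: board 200 x 60 x 12 mm with two notched uprights, 12 mm thick, that carry the gauge: at x = -42 mm (ears to 52 mm high, 8 thick, beside the handle) and x = 115 mm (ears to 57 mm, beside the rod). Between them the handle is free from the board up; lift the gauge straight up. Origin: on the bench below the gauge's origin; x along the gauge.
- varnish: Loose amber bottle, 48 mm wide and 120 mm high, standing; leave alone. Origin: centre of its underside.
- wax: Loose white jar, 72 mm wide and 70 mm high, standing; leave alone. Origin: centre of its underside.
- offcut: Loose wood offcut, 50 by 120 by 30 mm, lying; leave alone. Origin: centre of its underside.
Mind the look-alikes: they are no part of the job. There is more than one size of the protector; the one meant has the size given above.

How it is judged:
By the outcome, as a careful person would: the job done as asked, in the order asked, and still so for the second after the job is handed in, while the arm keeps its last pose, push and grip.
It also fails if it takes over 61 s, if anything falls off the work surface, if the arm or the gripper's body presses on something with over 40 N, if the wrist force passes 120 N, or if a joint passes its speed limit or range.

## Working session

There is one attempt and no reset: what is moved stays moved. The work goes in short steps, Python scripts to look and compute and a tool call to move; the robot and the scene stay as the last step left them, time stands still between calls to the robot, and variables do not carry over. Pictures are saved under pics/ and viewed, at most 10 in all, crops included, and the job is handed in when it is done.

Besides the shell and the picture viewer there is one more tool, called after "Request:" as a command line: name --pt "numbers of a row" for each row, then --argument value for the rest. jog_arm: Moves the arm, as the interface text tells. Shifts and turns lie within -1 to 1; 1 stands for 30 mm of shift or 0.08 rad of turn. Its arguments: {"type":"object","properties":{"motion":{"type":"array","items":{"type":"array","items":{"type":"number"}}},"newtons":{"type":"number"}},"required":["motion"]}

```bash
mkdir -p pics; cat > h.py <<'E'
import numpy as np, cv2
from workcell import bot
def save(n,f):
    d=bot.grab_frame(n); cv2.imwrite(f,d["pixels"][:,:,::-1]); np.save(f+'.npy',d,allow_pickle=True); return d
E
python3 - <<'E'
from h import *
s=bot.observe(); print(s)
for n in("scene","side","wrist"):
    d=save(n,f"pics/{n}0.png"); print({k:v for k,v in d.items() if k!="pixels"})
a=cv2.imread("pics/scene0.png");b=cv2.imread("pics/side0.png")
E
```

```text
{'clock': 0.0, 'qpos': array([-0.0702033 ,  0.52202006, -0.03631192,  1.59995924,  0.02117637,
        1.02110985, -0.11278234]), 'qd': array([-0.0016244 , -0.00156869, -0.00060615, -0.00074187, -0.00140106,
        0.00094869, -0.00098753]), 'joint_efforts': array([-4.24098413e-03, -9.27110124e+01,  1.97758444e+00, -3.69928443e+01,
        1.76317629e-02,  8.19846697e-03, -6.58496788e-05]), 'position': array([ 6.24681676e-01, -3.57985960e-05,  2.30739597e-01]), 'tool_rot': array([-3.14048219e+00,  6.62623466e-05,  1.57078069e+00]), 'force': array([-0.11458376, -0.40686116, -0.10000815]), 'moment': array([-0.0419197 ,  0.03683742, -0.02018668]), 'finger_force': 0.0, 'grip_width': 0.08534096668538084}
{'fovy': 50.73802916682105, 'cx': 280.1887436237088, 'cy': 210.2545610450799, 'rvec': array([ 1.6933981 ,  1.84636406, -0.78517246]), 'tvec': array([ 0.11468792, -0.33389164,  1.72695327])}
{'fovy': 53.495745233055466, 'cx': 281.9728333152837, 'cy': 214.45741572395067, 'rvec': array([ 2.47053529, -0.13638202,  0.04435943]), 'tvec': array([-0.60504716,  0.08406223,  1.16307161])}
{'fovy': 63.187499582973786, 'cx': 279.4062803656405, 'cy': 212.65603641503213, 'mount': array([[-1.71665420e-03, -9.50876914e-01, -3.09564447e-01,
         7.99985276e-02],
       [ 9.99998430e-01, -1.49602843e-03, -9.50085220e-04,
         1.52089210e-03],
       [ 4.40296889e-04, -3.09565592e-01,  9.50877989e-01,
        -1.41880043e-01],
       [ 0.00000000e+00,  0.00000000e+00,  0.00000000e+00,
         1.00000000e+00]])}
```

View pics/scene0.png

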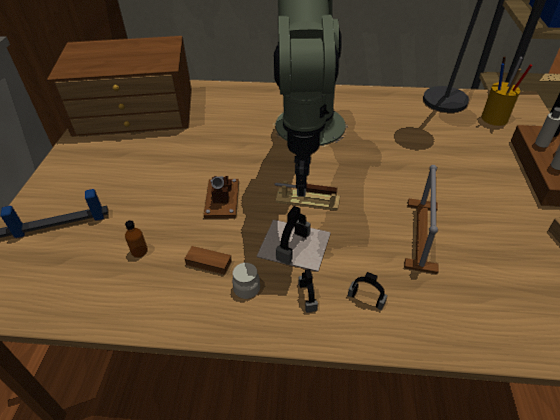

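View pics/side0.png

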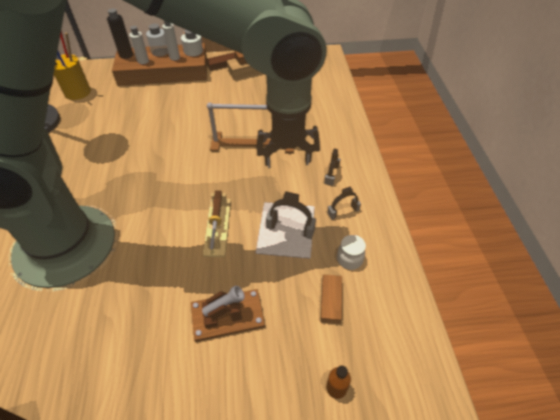

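The scene view (from +x) shows the protector on the plate (~(295,237)), the gauge on its rest (~(308,192)), the jig (~(222,195)) and the rail (~(428,215)). The side view, nearly top-down with +x to the right, shows the plate (287,230), gauge (217,220), jig tube (225,303) and rail (240,107). The two smaller protectors off the plate are decoys.

```bash
python3 - <<'E'
import cv2
a=cv2.imread("pics/scene0.png")[155:305,190:450];b=cv2.imread("pics/side0.png")[90:350,175:375]
cv2.imwrite("pics/sc1.png",cv2.resize(a,None,fx=3,fy=3,interpolation=2))
c=cv2.imread("pics/wrist0.png")
m=cv2.resize(b,None,fx=2.3,fy=2.3,interpolation=2)
cv2.imwrite("pics/si1.png",m)
E
```

```text
(no output)
```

View pics/sc1.png

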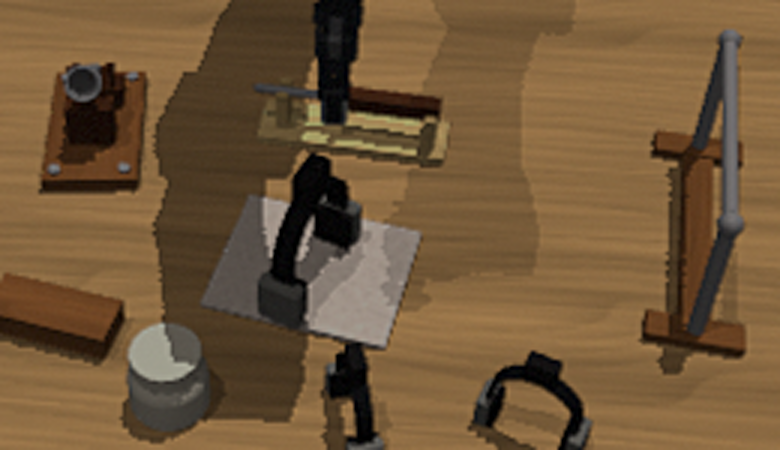

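View pics/si1.png

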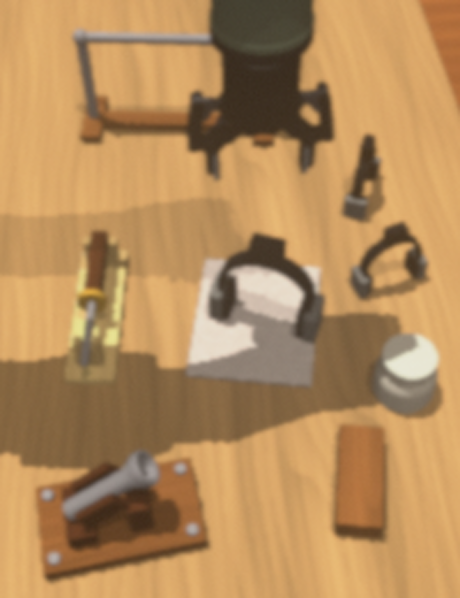

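View pics/wrist0.png

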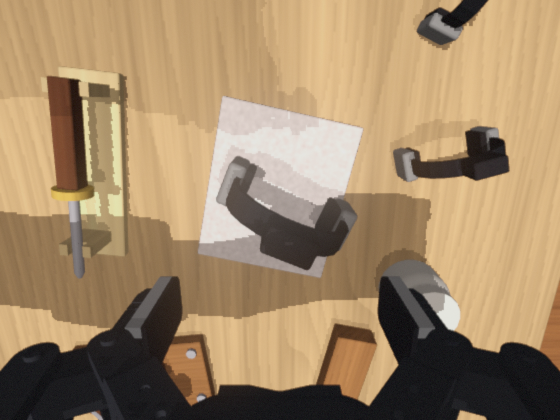

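The wrist view shows the plate corners (222,97), (361,128), (320,277), (199,252), the protector's pad near (290,247) with its cups at (235,183) and (340,215), and the gauge from handle (65,90) to tip (79,275). I'll cast rays for all of these.

```bash
cat >> h.py <<'E'
from scipy.spatial.transform import Rotation as Ro
def cam(d,s=None):
    f=d["pixels"].shape[0]/2/np.tan(np.radians(d["fovy"])/2)
    if "mount" in d:
        T=np.eye(4);T[:3,:3]=Ro.from_euler('xyz',s["tool_rot"]).as_matrix();T[:3,3]=s["position"]
        M=T@d["mount"]; return f,d["cx"],d["cy"],M[:3,:3],M[:3,3]
    R=Ro.from_rotvec(d["rvec"]).as_matrix().T; return f,d["cx"],d["cy"],R,-R@d["tvec"]
def ray(c,p): 
    v=c[3]@np.array([(p[0]-c[1])/c[0],(p[1]-c[2])/c[0],1]); return c[4],v/np.linalg.norm(v)
def onz(c,p,z): o,v=ray(c,p); return (o+v*(z-o[2])/v[2]).round(4)
def tri(*cp):
    A=np.zeros((3,3));b=np.zeros(3)
    for c,p in cp:
        o,v=ray(c,p);P=np.eye(3)-np.outer(v,v);A+=P;b+=P@o
    x=np.linalg.solve(A,b); return x.round(4),[round(float(np.linalg.norm(np.cross(x-ray(c,p)[0],ray(c,p)[1]))),4) for c,p in cp]
def proj(c,X): q=c[3].T@(np.asarray(X)-c[4]); return (c[0]*q[:2]/q[2]+c[1:3]).round(1)
def look(f):
    s=bot.observe(); d=save("wrist",f); np.save(f+'.s.npy',s,allow_pickle=True); return cam(d,s)
def load(f):
    d=np.load(f+'.npy',allow_pickle=True).item()
    s=np.load(f+'.s.npy',allow_pickle=True).item() if "mount" in d else None
    return cam(d,s)
E
python3 - <<'E'
from h import *
np.save("pics/wrist0.png.s.npy",bot.observe(),allow_pickle=True)
W,S,D=[load(f"pics/{n}0.png") for n in("wrist","scene","side")]
sc=lambda x,y:(190+x/3,155+y/3)
si=lambda x,y:(175+x/2.3,90+y/2.3)
print("plate W",[onz(W,p,.008) for p in[(222,97),(361,128),(320,277),(199,252)]])
print("plate D",[onz(D,si(*p),.008) for p in[(203,259),(321,267),(311,384),(189,376)]])
print("plate S",[onz(S,sc(*p),.008) for p in[(250,196),(420,233),(386,347),(203,303)]])
print("gauge W tip,collar,handle end",onz(W,(79,275),.052),onz(W,(72,192),.052),onz(W,(63,78),.062))
print("pad",tri((W,(290,250)),(D,si(268,248)),(S,sc(317,163))))
print("cup bottoms-ish tops", [onz(W,p,.056) for p in[(238,172),(340,216)]])
print("railend1",tri((D,si(80,36)),(S,sc(728,38))), "end2 S z.164",onz(S,sc(733,225),.156))
print("rail feet D",onz(D,si(92,118),.014), "S",onz(S,sc(697,147),.014),onz(S,sc(695,333),.014))
print("jig base corners D",[onz(D,si(*p),.018) for p in[(38,490),(190,460),(207,541),(48,571)]])
print("jig S",[onz(S,sc(*p),.018) for p in[(58,72),(148,74),(138,180),(42,180)]])
print("mouth",tri((D,si(142,467)),(S,sc(83,83))),"lower",onz(D,si(70,503),.05))
E
```

```text
plate W [array([0.5678, 0.0844, 0.008 ]), array([0.7107, 0.0536, 0.008 ]), array([ 0.6742, -0.1198,  0.008 ]), array([ 0.5318, -0.087 ,  0.008 ])]
plate D [array([0.5617, 0.084 , 0.008 ]), array([0.712 , 0.0537, 0.008 ]), array([ 0.6722, -0.121 ,  0.008 ]), array([ 0.5305, -0.094 ,  0.008 ])]
plate S [array([ 0.5354, -0.0866,  0.008 ]), array([0.5727, 0.0857, 0.008 ]), array([0.716 , 0.0566, 0.008 ]), array([ 0.6782, -0.1163,  0.008 ])]
gauge W tip,collar,handle end [ 0.415  -0.0931  0.052 ] [ 0.4247 -0.0031  0.052 ] [0.4423 0.0993 0.062 ]
pad (array([ 0.6309, -0.0192,  0.1489]), [0.003, 0.0052, 0.0067])
cup bottoms-ish tops [array([0.587 , 0.0171, 0.056 ]), array([ 0.6851, -0.0267,  0.056 ])]
railend1 (array([0.4239, 0.3734, 0.1527]), [0.0011, 0.0011]) end2 S z.164 [0.6793 0.3381 0.156 ]
rail feet D [0.4217 0.3656 0.014 ] S [0.4339 0.3706 0.014 ] [0.6818 0.336  0.014 ]
jig base corners D [array([ 0.3582, -0.2278,  0.018 ]), array([ 0.5236, -0.21  ,  0.018 ]), array([ 0.5343, -0.3056,  0.018 ]), array([ 0.3706, -0.3198,  0.018 ])]
jig S [array([ 0.3712, -0.3177,  0.018 ]), array([ 0.367 , -0.2173,  0.018 ]), array([ 0.5314, -0.2015,  0.018 ]), array([ 0.5391, -0.2993,  0.018 ])]
mouth (array([ 0.4772, -0.258 ,  0.0997]), [0.002, 0.002]) lower [ 0.3973 -0.2628  0.05  ]
```

Request:
jog_arm --pt "-0.65 0.2 0 -1 1" --pt "0 0 0 -1 1" --pt "0 0 0 -1 1" --pt "0 0 0 -1 1" --pt "0 0 0 -1 1" --pt "0 0 0 -1 1" --pt "0 0 0 -1 1" --pt "0 0 0 -1 1" --pt "0 0 0 -1 1" --pt "0 0 0 -1 1" --pt "0 0 0 -1 1" --pt "0 0 0 -1 1"

```text
clock: 1.35
position: [0.6309, -0.0196, 0.231]
tool_rot: [-3.141, -0.0, 2.534]
force: [0.3, -0.3, 0.1]
grip_width: 0.0853
finger_force: 0.0
```

Request:
jog_arm --pt "0 0 0 -1 1" --pt "0 0 0 -1 1" --pt "0 0 0 -0.4 1" --pt "0 0 0 0 1" --pt "0 0 0 0 1"

```text
clock: 1.85
position: [0.6309, -0.0196, 0.2312]
tool_rot: [-3.142, -0.0, 2.721]
force: [-0.3, -1.4, 0.7]
grip_width: 0.0851
finger_force: 0.0
```

```bash
python3 - <<'E'
from h import *
c=look("pics/w1.png"); s=bot.observe(); print(s["position"],s["tool_rot"],s["qpos"])
print(proj(c,[.633,-.02,.1525]))
E
```

```text
[ 0.63094384 -0.01954649  0.23123758] [-3.14151613e+00 -1.49665519e-04  2.72106993e+00] [ 0.14253811  0.54560206 -0.30828324  1.57101214  0.18214847  1.05352708
  0.93618757]
[278.6 224.5]
```

View pics/w1.png

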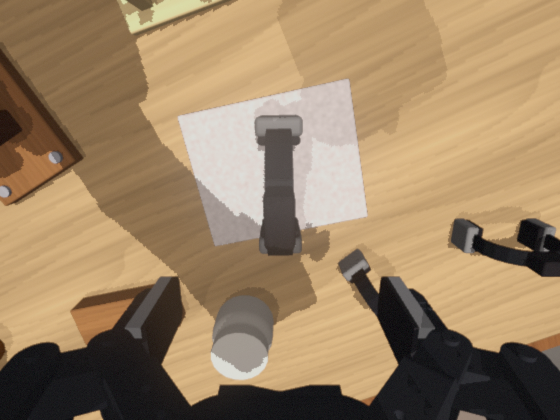

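The protector now lies straight along the closing plane: far cup at (278,127), pad and near cup around (280,240), and the closing direction matches its y.

```bash
python3 - <<'E'
from h import *
c=load("pics/w1.png");W=load("pics/wrist0.png")
print("far cup outer",onz(c,(278,116),.056),onz(c,(278,127),.056))
print("near cup outer",onz(c,(281,254),.056),onz(c,(281,254),.008))
print("w0 cups outer", onz(W,(228,180),.056), onz(W,(348,232),.056),"pad",onz(W,(290,247),.145))
g=cv2.imread("pics/w1.png",0); print(g[170:262:3,280]); print(g[225,255:305])
E
```

```text
far cup outer [0.5705 0.0072 0.056 ] [0.5792 0.0033 0.056 ]
near cup outer [ 0.6948 -0.0455  0.056 ] [ 0.7152 -0.0545  0.008 ]
w0 cups outer [0.5772 0.0094 0.056 ] [ 0.694  -0.0435  0.056 ] pad [ 0.6336 -0.0204  0.145 ]
[ 80  80  80  83  86  80  76  72  71  76  75  77  77  75  75  76  73  71
  71  70  71  68  68  65  63  63  55  52  54 113 110]
[152 153 156 168 160 169 141  79  62  64  66  68  71  70  69  69  70  71
  72  70  70  69  68  70  70  70  70  72  70  69  70  73  70  72  71  71
  71  71  68  66  64  67  67  98 165 193 195 193 193 193]
```

Request:
jog_arm --pt "-0.05 0 1 -0.25 1" --pt "0 0 1 0 1" --pt "0 0 1 0 1" --pt "0 0 0.5 0 1" --pt "0 0 0 0 0" --pt "0 0 0 0 0" --pt "0 0 0 0 0" --pt "0 0 0 0 0" --pt "0 0 0 0 0" --pt "0 0 0 0 0" --pt "0 0 0 0 0" --pt "0 0 0 0 0" --newtons 60

```text
clock: 3.1
position: [0.6329, -0.0203, 0.1275]
tool_rot: [3.141, 0.002, 2.742]
force: [-1.8, -1.3, 7.4]
grip_width: 0.0208
finger_force: 59.1
```

Request:
jog_arm --pt "0 0 -0.5 0 0" --pt "0 0 -1 0 0" --pt "0 0 -1 0.4 0" --pt "0 0 -1 1 0" --pt "0 0 -1 1 0" --pt "0 0 -1 1 0" --pt "0 0 -0.6 1 0" --pt "0 0 0 1 0" --pt "0 0 0 1 0" --pt "0 0 0 1 0" --pt "0 0 0 1 0" --pt "0 0 0 1 0"

```text
clock: 4.3
position: [0.6322, -0.0199, 0.3106]
tool_rot: [3.141, -0.0, 1.988]
force: [-0.4, 0.0, -1.2]
grip_width: 0.0205
finger_force: 59.0
```

Request:
jog_arm --pt "0 0 0 1 0" --pt "0 0 0 1 0" --pt "0 0 0 1 0" --pt "0 0 0 1 0" --pt "0 0 0 1 0" --pt "0 0 0 1 0" --pt "0 0 0 1 0" --pt "1 -1 0 0 0" --pt "1 -1 0 0 0" --pt "1 -1 0 0 0" --pt "1 -1 0 0 0" --pt "1 0 0 0 0"

```text
clock: 5.5
position: [0.5316, 0.147, 0.3113]
tool_rot: [3.141, -0.001, 1.433]
force: [1.2, -0.0, -1.3]
grip_width: 0.0206
finger_force: 59.8
```

Request:
jog_arm --pt "1 0 0 0 0" --pt "1 0 0 0 0" --pt "0 0 0 0 0" --pt "0 0 0 0 0" --pt "0 0 0 0 0"

```text
clock: 6.0
position: [0.5429, 0.2037, 0.3099]
tool_rot: [3.141, 0.0, 1.43]
force: [0.6, -0.9, -2.4]
grip_width: 0.0205
finger_force: 59.8
```

```bash
python3 - <<'E'
from h import *
c=look("pics/w2.png"); s=bot.observe(); print(s["position"],s["tool_rot"],s["qpos"],s["grip_width"])
for z in(.153,.164): print([proj(c,[x,y,z]) for x,y in[(.424,.3734),(.5525,.3555),(.679,.338)]])
E
```

```text
[0.54292037 0.20353379 0.30985184] [3.14115493e+00 1.40665795e-05 1.42955333e+00] [-0.38093235  0.37738839 -0.10991496  1.62096533  0.04468592  1.14533625
 -0.64285117] 0.020639707808600458
[array([93.1,  4.3]), array([262.1,   3.5]), array([428.6,   2.6])]
[array([85.4,  0.3]), array([261.4,  -0.5]), array([434.9,  -1.6])]
```

View pics/w2.png

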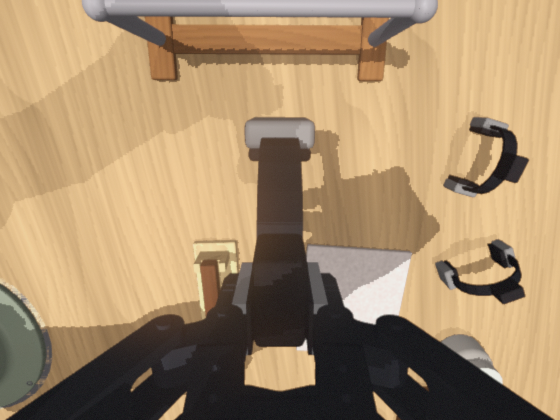

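The rail bar spans the top of the view, with caps at (95,6) and (427,6) and the bar's lower edge near row 16, parallel to the rows. The protector hangs straight in the gripper.

```bash
python3 - <<'E'
from h import *
c=load("pics/w2.png");g=cv2.imread("pics/w2.png").astype(int)
for x in(130,200,262,320,390): print(x,g[4:30,x].sum(1)//3)
for x,r in((130,16),(390,15)):print(onz(c,(x,r),.152))
E
```

```text
130 [178 173 167 163 159 154 147 141 131 118 101  84  74  71  72  72  73  73
  68  70  72  72  72  73  71  71]
200 [184 179 172 166 161 157 151 145 137 123 110  94 107 152 163 162 162 162
 161 160 146 127 122 118 118 117]
262 [204 201 197 192 186 180 174 168 159 148 133 115 118 186 196 197 197 195
 195 196 184 154 141 139 135 133]
320 [202 200 199 193 186 182 177 171 164 152 137 122 111 151 175 178 178 178
 179 177 174 148 136 135 135 135]
390 [196 197 197 193 188 183 179 172 164 153 142 126 108 111 136 114 102  95
  82  75  75  75  73  75  76  76]
[0.4495 0.3619 0.152 ]
[0.6496 0.3339 0.152 ]
```

Request:
jog_arm --pt "1 0 0 0 0" --pt "1 -0.4 0 0 0" --pt "1 0 0 0 0" --pt "1 0 0 0 0" --pt "1 0 0 0 0" --pt "0 0 0 0 0" --pt "0 0 1 0 0" --pt "0 0 1 0 0" --pt "0 0 1 0 0" --pt "0 0 1 0 0" --pt "0 0 0.5 0 0" --pt "0 0 0 0 0"

```text
clock: 7.25
position: [0.5515, 0.3536, 0.1729]
tool_rot: [-3.14, 0.002, 1.43]
force: [0.1, -1.0, -1.0]
grip_width: 0.0209
finger_force: 59.7
```

```bash
python3 - <<'E'
from h import *
s=bot.observe(); print(s["position"],s["tool_rot"],s["force"],s["moment"])
d=save("scene","pics/s2.png"); a=cv2.imread("pics/s2.png")[130:290,330:490]
d=save("side","pics/d2.png"); b=cv2.imread("pics/d2.png")[60:220,180:340]
cv2.imwrite("pics/v2.png",cv2.resize(cv2.hconcat([a,b]),None,fx=2.4,fy=2.4,interpolation=2))
E
```

```text
[0.5515196  0.35355031 0.17290388] [-3.13967220e+00  2.09590834e-03  1.42992013e+00] [ 0.0789745  -1.0034898  -1.04185004] [-0.00144927  0.01622993 -0.03248324]
```

View pics/v2.png

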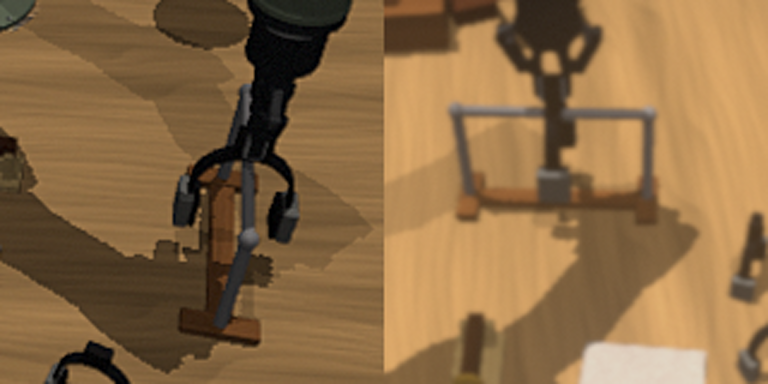

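The protector straddles the rail with its band right above the bar. I'll lower the last few mm and release it.

Request:
jog_arm --pt "0.05 0 0.1 0 0" --pt "0 0 0.05 0 0" --pt "0 0 0 0 0"

```text
clock: 7.65
position: [0.5522, 0.3564, 0.1702]
tool_rot: [3.141, -0.0, 1.431]
force: [0.1, 0.2, -2.4]
grip_width: 0.0208
finger_force: 59.8
```

Request:
jog_arm --pt "0 0 0.05 0 0" --pt "0 0 0 0 0" --pt "0 0 0.05 0 0" --pt "0 0 0 0 0"

```text
clock: 8.05
position: [0.5524, 0.3565, 0.1687]
tool_rot: [3.14, -0.001, 1.431]
force: [-8.0, -3.8, 21.8]
grip_width: 0.0212
finger_force: 63.3
```

Request:
jog_arm --pt "0 0 -0.05 0 0" --pt "0 0 0 0 0.4" --pt "0 0 0 0 0.6" --pt "0 0 0 0 1" --pt "0 0 0 0 1" --pt "0 0 0 0 1" --pt "0 0 0 0 1" --pt "0 0 -0.5 0 1" --pt "0 0 -1 0 1" --pt "0 0 -1 0 1" --pt "0 0 -1 0 1" --pt "0 0 -0.5 0 1"

```text
clock: 9.25
position: [0.5527, 0.3567, 0.2924]
tool_rot: [3.139, -0.003, 1.431]
force: [0.1, 0.3, -0.5]
grip_width: 0.0853
finger_force: 0.0
```

```bash
python3 - <<'E'
from h import *
s=bot.observe(); print(s["position"],s["force"],s["grip_width"])
d=save("scene","pics/s3.png"); a=cv2.imread("pics/s3.png")[130:290,330:490]
d=save("side","pics/d3.png"); b=cv2.imread("pics/d3.png")[60:220,180:340]
cv2.imwrite("pics/v3.png",cv2.resize(cv2.hconcat([a,b]),None,fx=2.4,fy=2.4,interpolation=2))
E
```

```text
[0.5526682  0.35669147 0.29241569] [ 0.05502404  0.34469487 -0.4572783 ] 0.08533452535677778
```

View pics/v3.png

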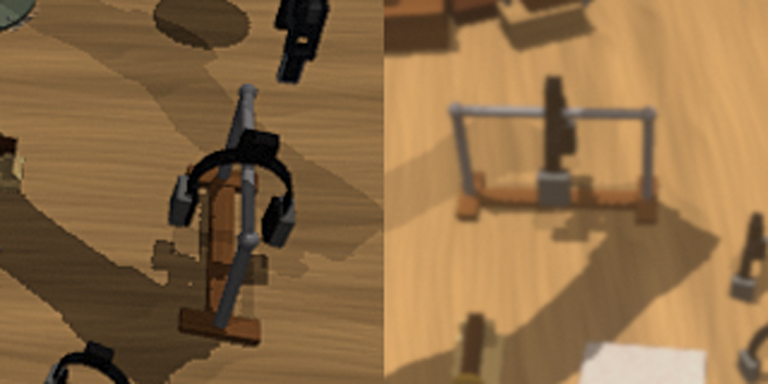

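The protector hangs on the bar at mid length with the gripper clear. Next is the gauge.

Request:
jog_arm --pt "-1 -0.2 0 0 1" --pt "-1 -0.2 0 0 1" --pt "-1 -0.2 0 0 1" --pt "-1 -0.2 0 0 1" --pt "-1 -0.2 0 0 1" --pt "-1 -0.2 0 0 1" --pt "-1 -0.2 0 0 1" --pt "-1 -0.2 0 0 1" --pt "-1 0 0.5 0 1" --pt "-1 0 0.5 0 1" --pt "-1 0 0.5 0 1" --pt "-1 0 0 0 1"

```text
clock: 10.55
position: [0.453, 0.0053, 0.2418]
tool_rot: [-3.139, 0.001, 1.431]
force: [0.7, -0.1, 1.0]
grip_width: 0.0855
finger_force: 0.0
```

Request:
jog_arm --pt "0 0 0 0 1" --pt "0 0 0 0 1" --pt "0 0 0 0 1"

```text
clock: 10.85
position: [0.4545, 0.0073, 0.2435]
tool_rot: [3.141, -0.0, 1.432]
force: [-0.4, 0.6, -0.4]
grip_width: 0.0852
finger_force: 0.0
```

```bash
python3 - <<'E'
from h import *
c=look("pics/w4.png"); s=bot.observe(); print(s["position"],s["tool_rot"],s["qpos"])
im=cv2.imread("pics/w4.png"); h=cv2.cvtColor(im,cv2.COLOR_BGR2HSV)
print("tip,collar,end",[proj(c,p) for p in[(.415,-.0931,.052),(.4247,-.0031,.052),(.4362,.1037,.062)]])
def comp(m,n):
    m=cv2.morphologyEx(m,cv2.MORPH_OPEN,np.ones((3,3),np.uint8))
    k,l,st,ce=cv2.connectedComponentsWithStats(m)
    for i in np.argsort(-st[1:,4])[:3]+1: print(n,st[i],ce[i].round(1),[tuple(r) for r in cv2.boxPoints(cv2.minAreaRect(cv2.findNonZero((l==i).astype(np.uint8)))).round(1)])
comp(cv2.inRange(h,(0,110,30),(12,255,130)),"handle")
comp(cv2.inRange(h,(18,170,100),(30,255,255)),"brass")
comp(cv2.inRange(h,(0,0,140),(180,45,255)),"white/steel")
np.save("pics/hsv.npy",h)
E
```

```text
[0.4544541  0.00739406 0.24340334] [ 3.14149477e+00 -3.01252265e-04  1.43201161e+00] [-0.11260635  0.23530101 -0.04029076  2.01347535  0.01172259  0.89285376
 -0.2979236 ]
tip,collar,end [array([255.5, 279.2]), array([250.6, 199.8]), array([242.5,  86.6])]
handle [256 365  31  25 556] [270.2 378.2] [(np.float32(256.0), np.float32(365.0)), (np.float32(286.0), np.float32(365.0)), (np.float32(286.0), np.float32(389.0)), (np.float32(256.0), np.float32(389.0))]
handle [305 358  24  27 516] [315.9 371.2] [(np.float32(303.4), np.float32(359.2)), (np.float32(325.6), np.float32(356.7)), (np.float32(328.5), np.float32(382.9)), (np.float32(306.3), np.float32(385.4))]
handle [238  95   5   4  19] [239.9  96.4] [(np.float32(238.0), np.float32(95.0)), (np.float32(242.0), np.float32(95.0)), (np.float32(242.0), np.float32(98.0)), (np.float32(238.0), np.float32(98.0))]
white/steel [  352    89   163   166 20810] [428.6 170. ] [(np.float32(351.5), np.float32(245.5)), (np.float32(373.2), np.float32(81.5)), (np.float32(514.4), np.float32(100.2)), (np.float32(492.7), np.float32(264.2))]
white/steel [248 209  10  50 407] [252.7 232.4] [(np.float32(247.3), np.float32(209.0)), (np.float32(255.9), np.float32(208.6)), (np.float32(258.4), np.float32(257.7)), (np.float32(249.8), np.float32(258.2))]
white/steel [552 253   8  33 196] [556.2 269.5] [(np.float32(552.0), np.float32(253.0)), (np.float32(559.0), np.float32(253.0)), (np.float32(559.0), np.float32(285.0)), (np.float32(552.0), np.float32(285.0))]
```

```bash
python3 - <<'E'
from h import *
h=np.load("pics/hsv.npy")
for r in(100,120,150,180): print(r,[tuple(int(q) for q in p) for p in h[r,228:270:2]])
print([ (r,tuple(int(q) for q in h[r,250])) for r in range(180,212,2)])
print([ (r,tuple(int(q) for q in h[r,242])) for r in range(80,100,2)])
E
```

```text
100 [(20, 89, 206), (19, 90, 206), (19, 100, 160), (13, 132, 112), (12, 139, 121), (12, 143, 118), (13, 139, 114), (13, 135, 117), (12, 139, 117), (13, 140, 113), (13, 138, 109), (13, 138, 111), (13, 141, 114), (14, 134, 105), (17, 125, 90), (19, 106, 145), (19, 93, 203), (19, 90, 206), (19, 91, 205), (19, 92, 205), (19, 109, 131)]
120 [(20, 89, 216), (20, 86, 216), (21, 84, 216), (21, 82, 208), (14, 138, 120), (12, 137, 121), (12, 138, 116), (13, 138, 116), (12, 135, 117), (13, 139, 117), (13, 139, 114), (13, 134, 110), (12, 137, 108), (13, 136, 109), (14, 141, 92), (17, 107, 124), (18, 105, 141), (19, 103, 141), (18, 105, 138), (18, 102, 137), (18, 107, 136)]
150 [(26, 67, 216), (26, 68, 217), (27, 65, 216), (29, 62, 217), (29, 61, 208), (14, 130, 124), (13, 135, 121), (13, 144, 117), (12, 136, 120), (13, 138, 118), (13, 138, 118), (13, 141, 112), (13, 140, 120), (12, 137, 119), (13, 136, 116), (16, 130, 90), (19, 99, 168), (19, 98, 170), (19, 99, 167), (19, 100, 166), (19, 99, 167)]
180 [(24, 75, 215), (26, 68, 216), (20, 86, 217), (20, 87, 216), (21, 85, 216), (21, 84, 209), (14, 128, 132), (13, 138, 133), (12, 136, 131), (12, 137, 130), (13, 138, 129), (13, 139, 128), (13, 135, 123), (13, 135, 121), (13, 133, 119), (13, 137, 110), (16, 113, 99), (18, 104, 144), (19, 100, 169), (19, 98, 169), (19, 101, 167)]
[(180, (13, 139, 128)), (182, (13, 140, 126)), (184, (12, 137, 128)), (186, (13, 139, 128)), (188, (13, 136, 129)), (190, (13, 137, 128)), (192, (13, 140, 129)), (194, (13, 135, 127)), (196, (13, 137, 128)), (198, (18, 140, 120)), (200, (21, 148, 152)), (202, (22, 146, 215)), (204, (23, 143, 216)), (206, (23, 141, 217)), (208, (21, 108, 208)), (210, (7, 13, 177))]
[(80, (17, 106, 192)), (82, (18, 101, 182)), (84, (22, 79, 215)), (86, (23, 79, 215)), (88, (22, 78, 216)), (90, (22, 87, 193)), (92, (13, 134, 114)), (94, (13, 142, 113)), (96, (12, 137, 115)), (98, (13, 144, 115))]
```

```bash
python3 - <<'E'
from h import *
c=load("pics/w4.png")
P=np.array([onz(c,p,.062)[:2] for p in[(244,100),(245.5,120),(247.5,150),(249.5,180)]]+[onz(c,p,.052)[:2] for p in[(251.6,209),(254.1,258)]])
print(P); v,x=cv2.fitLine(P.astype(np.float32),2,0,.01,.01).ravel()[:2],P.mean(0); print("dir",v,np.degrees(np.arctan2(*v[::-1])))
e=onz(c,(243.5,91),.062)[:2]; u=-v if v[1]>0 else v
print("end",e,"origin",e+u*.05,"collar top", onz(c,(251,208.5),.068),"tip",onz(c,(255.5,280),.052))
E
```

```text
[[ 0.4356  0.0924]
 [ 0.434   0.075 ]
 [ 0.4312  0.0479]
 [ 0.4282  0.0193]
 [ 0.4241 -0.0129]
 [ 0.4177 -0.0677]]
dir [0.11191615 0.9937177 ] 83.57421
end [0.4365 0.1   ] origin [0.43090419 0.05031412] collar top [ 0.4257 -0.0076  0.068 ] tip [ 0.4149 -0.094   0.052 ]
```

Request:
jog_arm --pt "0.7 -0.5 0 -0.35 1" --pt "0.65 -0.45 0 0 1" --pt "0 0 1 0 1" --pt "0 0 1 0 1" --pt "0 0 1 0 1" --pt "0 0 1 0 1" --pt "0 0 1 0 1" --pt "0 0 1 0 1" --pt "0 0 0.7 0 1" --pt "0 0 0.35 0 1" --pt "0 0 0 0 1" --pt "0 0 0 0 1"

```text
clock: 12.1
position: [0.4315, 0.0506, 0.0324]
tool_rot: [3.141, -0.0, 1.459]
force: [0.1, -0.3, -0.1]
grip_width: 0.0853
finger_force: 0.0
```

```bash
python3 - <<'E'
from h import *
c=look("pics/w5.png"); s=bot.observe(); print(s["position"],s["tool_rot"],s["force"])
h=cv2.cvtColor(cv2.imread("pics/w5.png"),cv2.COLOR_BGR2HSV)
print([proj(c,p) for p in[(.415,-.0931,.052),(.4250,-.0076,.070),(.4315,.0515,.062),(.4365,.1,.062)]])
m=cv2.inRange(h,(9,120,60),(15,160,150))
for r in range(60,420,40): print(r,np.flatnonzero(m[r])[[0,-1]] if m[r].any() else None)
E
```

```text
[0.43171229 0.05053356 0.03267035] [ 3.14045478e+00 -4.49575986e-04  1.45895491e+00] [ 0.14833911 -0.2796241  -0.57028789]
[array([276.9, 535.8]), array([276.8, 452. ]), array([276. , 318.2]), array([274. , 195.7])]
60 None
100 None
140 None
180 None
220 [248 302]
260 [249 301]
300 [162 300]
340 [252 299]
380 [253 296]
```

Request:
jog_arm --pt "0 0 0 0 0" --pt "0 0 0 0 0" --pt "0 0 0 0 0" --pt "0 0 0 0 0" --pt "0 0 0 0 0" --pt "0 0 0 0 0" --pt "0 0 0 0 0" --pt "0 0 0 0 0" --newtons 60

```text
clock: 12.95
position: [0.4313, 0.0502, 0.0321]
tool_rot: [3.141, -0.0, 1.458]
force: [-1.1, 0.4, 8.8]
grip_width: 0.0194
finger_force: 58.2
```

```bash
python3 - <<'E'
from h import *
c=look("pics/w6.png"); s=bot.observe(); print(s["position"],s["force"],s["grip_width"],s["finger_force"])
h=cv2.cvtColor(cv2.imread("pics/w6.png"),cv2.COLOR_BGR2HSV)
m=cv2.inRange(h,(9,120,60),(15,160,150))
col=m[150:300,268:282].mean(1)>128; r=150+np.flatnonzero(col)[0]; print("end row",r,onz(c,(275,r),.062))
E
```

```text
[0.43126979 0.05023557 0.03206356] [-1.37954892  0.38616437  9.20603379] 0.01950795546552751 58.21757733821869
end row 182 [0.4372 0.1044 0.062 ]
```

Request:
jog_arm --pt "0 0 -0.3 0 0" --pt "0 0 -1 0 0" --pt "0 0 -1 0 0" --pt "0 0 -1 0 0" --pt "0 0 -1 0 0" --pt "0 0 -1 0 0" --pt "-0.5 0 -1 0 0" --pt "-1 0 -1 0 0" --pt "-1 0 -1 0 0" --pt "-1 0 -0.7 0 0" --pt "-1 0 0 0 0" --pt "-1 0.5 0 0 0"

```text
clock: 14.2
position: [0.4264, -0.1165, 0.3032]
tool_rot: [3.14, -0.0, 1.459]
force: [1.3, 0.5, -1.9]
grip_width: 0.0195
finger_force: 59.0
```

Request:
jog_arm --pt "-1 0.5 0 0 0" --pt "-1 0.5 0 0 0" --pt "-1 0.5 0 0 0" --pt "-1 0 0 0 0" --pt "-1 0 0 0 0" --pt "-1 0 0 0 0" --pt "0 0 0 0 0" --pt "0 0 0 0 0" --pt "0 0 0 0 0"

```text
clock: 15.1
position: [0.4523, -0.2984, 0.302]
tool_rot: [-3.141, -0.001, 1.46]
force: [-0.0, 0.5, -1.4]
grip_width: 0.0192
finger_force: 59.0
```

```bash
python3 - <<'E'
from h import *
c=look("pics/w7.png"); s=bot.observe(); print(s["position"],s["tool_rot"],s["qpos"],s["force"],s["grip_width"])
save("scene","pics/s7.png");save("side","pics/d7.png")
D=load("pics/d7.png");S=load("pics/s7.png")
p=s["position"];x=Ro.from_euler('xyz',s["tool_rot"]).as_matrix()[:,0]
tip=p+[0,0,.019]-x*.144; print("tip expect",tip,proj(D,tip),proj(S,tip),"mouth",proj(c,[.4772,-.258,.1]),proj(D,[.4772,-.258,.1]),proj(S,[.4772,-.258,.1]))
w=cv2.imread("pics/w7.png"); w=cv2.resize(w,(448,336)); 
a=cv2.resize(cv2.imread("pics/s7.png")[120:240,170:310],None,fx=2.4,fy=2.4,interpolation=2)
b=cv2.resize(cv2.imread("pics/d7.png")[230:390,150:330],None,fx=1.9,fy=1.9,interpolation=2)
o=np.zeros((600,800,3),np.uint8);o[:336,:448]=w;o[:304,455:455+342]=b;o[310:598,455:791]=a; cv2.imwrite("pics/v7.png",o)
E
```

```text
[ 0.45237089 -0.2983536   0.30197441] [ 3.14155249e+00 -4.70209812e-04  1.45992793e+00] [ 0.3483545   0.31962366  0.163515    1.73851856 -0.0582818   1.0882765
  0.41993064] [-0.04503661  0.03743963 -1.09376428] 0.01935451114835427
tip expect [ 0.43643853 -0.44146948  0.3209067 ] [204.9 334.1] [146.7 108.8] mouth [298.7 141. ] [237.3 293.6] [218.2 182.1]
```

View pics/v7.png

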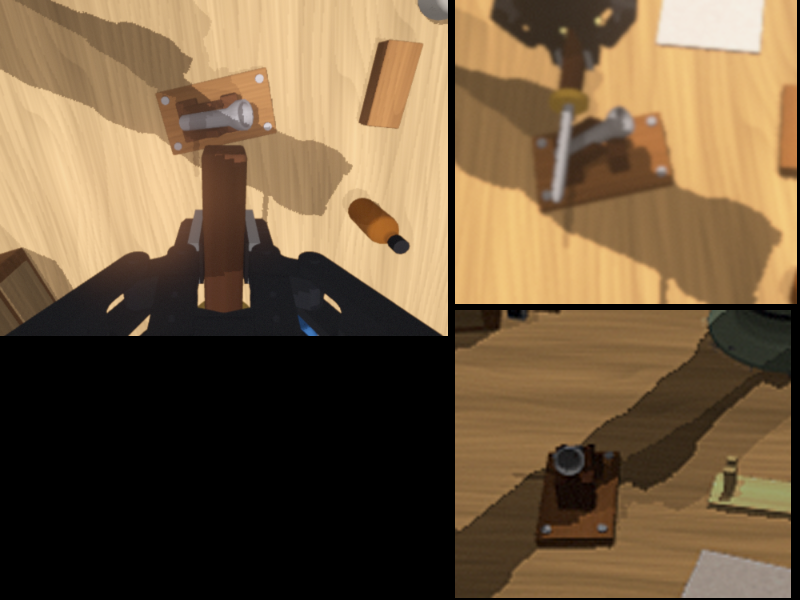

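The wrist panel shows the jig base corners, in crop coordinates (157,94), (266,68), (275,127), (174,153), with the mouth at (243,115). In the side panel the rod tip is at (557,198), within 1 px of what a level grip predicts.

```bash
python3 - <<'E'
from h import *
c=load("pics/w7.png");D=load("pics/d7.png");S=load("pics/s7.png")
h=cv2.cvtColor(cv2.imread("pics/w7.png"),cv2.COLOR_BGR2HSV)
m=cv2.inRange(h,(0,0,120),(180,60,255)); m[:,:180]=0;m[:,360:]=0;m[:80]=0;m[200:]=0
k,l,st,ce=cv2.connectedComponentsWithStats(m)
for i in range(1,k):
    if st[i,4]>25: print(st[i],ce[i].round(1),onz(c,ce[i],.019))
cor=[onz(c,(x/.8,y/.8),.018)[:2] for x,y in[(157,94),(266,68),(275,127),(174,153)]]
print(cor,np.mean(cor,0))
print("mouth",tri((c,(243/.8,115/.8)),(D,(236.8,293.2)),(S,(217.5,182.1))))
ll=np.argwhere(l==np.argmax(st[1:,4])+1)[:,::-1].astype(np.float32); print(cv2.minAreaRect(ll),cv2.boxPoints(cv2.minAreaRect(ll)))
E
```

```text
[319  93  10  11  93] [323.7  97.9] [ 0.5148 -0.2206  0.019 ]
[201 121  11  10  83] [205.9 125.3] [ 0.3711 -0.236   0.019 ]
[ 257  124   60   38 1307] [292.2 143.7] [ 0.4725 -0.2694  0.019 ]
[224 147  13  15 165] [230.3 154. ] [ 0.395  -0.2733  0.019 ]
[329 153  11  10  82] [334.2 157.6] [ 0.5226 -0.2923  0.019 ]
[218 178   9  10  67] [222.2 182.3] [ 0.3791 -0.3077  0.019 ]
[array([ 0.361 , -0.2257]), array([ 0.5262, -0.2075]), array([ 0.5345, -0.2953]), array([ 0.371 , -0.3188])] [ 0.448175 -0.261825]
mouth (array([ 0.4794, -0.2596,  0.1034]), [0.0026, 0.0031, 0.0011])
((287.1741638183594, 140.91549682617188), (58.85681915283203, 37.031761169433594), 5.07960844039917) [[256.22192 156.75307]
 [259.50073 119.86675]
 [318.1264  125.07793]
 [314.8476  161.96423]]
```

```bash
python3 - <<'E'
from h import *
c=load("pics/w7.png");D=load("pics/d7.png");S=load("pics/s7.png")
print("mouth@.106",onz(c,(303.75,143.75),.106),onz(D,(236.8,293.2),.106),onz(S,(217.5,182.1),.106))
print("offcut",[onz(c,(x/.8,y/.8),.03) for x,y in((375,38),(422,43),(398,128),(360,122))])
print("bottle top/near base",onz(c,(400/.8,245/.8),.12),onz(c,(358/.8,208/.8),.0))
E
```

```text
mouth@.106 [ 0.4816 -0.2605  0.106 ] [ 0.4766 -0.26    0.106 ] [ 0.4839 -0.258   0.106 ]
offcut [array([ 0.676 , -0.1861,  0.03  ]), array([ 0.7409, -0.1998,  0.03  ]), array([ 0.7178, -0.3157,  0.03  ]), array([ 0.6602, -0.3   ,  0.03  ])]
bottle top/near base [ 0.6784 -0.4578  0.12  ] [ 0.6772 -0.4602  0.    ]
```

Request:
jog_arm --pt "0 0 0 1 0" --pt "0 0 0 1 0" --pt "0 0 0 1 0" --pt "0 0 0 1 0" --pt "0 0 0 1 0" --pt "0 0 0 1 0" --pt "0 0 0 1 0" --pt "0 0 0 1 0" --pt "0 0 0 1 0" --pt "0 0 0 1 0" --pt "0 0 0 1 0" --pt "0 0 0 1 0"

```text
clock: 16.45
position: [0.4524, -0.2987, 0.3019]
tool_rot: [-3.142, -0.0, 0.496]
force: [-0.1, -0.2, -1.9]
grip_width: 0.0195
finger_force: 59.0
```

Request:
jog_arm --pt "0 0 0 1 0" --pt "0 0 0 1 0" --pt "0 0 0 1 0" --pt "0 0 0 1 0" --pt "0 0 0 0.9 0" --pt "1 0 0 0 0" --pt "1 0 0 0 0" --pt "1 0 0 0 0" --pt "1 0 0 0 0" --pt "1 0 0 0 0" --pt "1 0 0 0 0" --pt "0.8 0 0 0 0"

```text
clock: 17.65
position: [0.6568, -0.2761, 0.3015]
tool_rot: [-3.141, -0.0, 0.108]
force: [-0.4, -0.7, -1.7]
grip_width: 0.0187
finger_force: 59.0
```

Request:
jog_arm --pt "0 0 0 0 0" --pt "0 0 0 0 0" --pt "0 0 0 0 0"

```text
clock: 17.95
position: [0.6544, -0.2777, 0.302]
tool_rot: [3.142, 0.0, 0.106]
force: [0.1, 0.0, -2.1]
grip_width: 0.0195
finger_force: 59.1
```

Request:
jog_arm --pt "0 -0.6 0 0 0" --pt "0 -0.6 0 0 0" --pt "0 0 1 0 0" --pt "0 0 1 0 0" --pt "0 0 1 0 0" --pt "0 0 1 0 0" --pt "0 0 1 0 0" --pt "0 0 1 0 0" --pt "0 0 0.8 0 0" --pt "0 0 0.4 0 0" --pt "0 0 0 0 0" --pt "0 0 0 0 0"

```text
clock: 19.15
position: [0.6518, -0.2415, 0.0871]
tool_rot: [3.141, -0.001, 0.107]
force: [-0.6, -0.8, -1.1]
grip_width: 0.0192
finger_force: 59.0
```

```bash
cat >> h.py <<'E'
M=np.array([.4805,-.2600,.106]);U=np.array([.9942,.1071,0]);V=np.array([.1071,-.9942,0])
def G():
    s=bot.observe();g=s["position"]+[0,0,.019]-M
    print("G u,z,side(tool y) mm",(1e3*np.array([g@U,g[2],g@V])).round(1),"F",s["force"].round(1),"grip",round(s["grip_width"],4),s["finger_force"].round(1),s["clock"]); return s
def steel(n,f,X,r=30,old=None):
    "steel-coloured pixels that changed since picture old, near projected X"
    d=save(n,f);c=cam(d);p=proj(c,X);a=cv2.imread(f).astype(int);b=cv2.imread(old).astype(int)
    m=((np.abs(a-b).sum(2)>50)).astype(np.uint8);k=np.zeros_like(m);cv2.circle(k,tuple(int(q) for q in p),r,1,-1)
    return c,p,m*k,a
E
python3 - <<'E'
from h import *
s=G(); tip=s["position"]+[0,0,.019]-.144*U; print(tip)
for n,o in(("side","pics/d0x.png"),("scene","x")):
    f=f"pics/{n}8.png"; d=save(n,f);c=cam(d);h=cv2.cvtColor(cv2.imread(f),cv2.COLOR_BGR2HSV)
    print(n,"tip",proj(c,tip),"rod base",proj(c,tip+.09*U),"mouth",proj(c,M))
    p=proj(c,tip+.045*U).astype(int)
    for dx in range(-24,25,8) if n=="side" else (-6,0,6):
        x=p[0]+dx; print(x,[(y,*[int(q) for q in h[y,x]][1:]) for y in range(p[1]-8,p[1]+9,2)])
E
```

```text
Traceback (most recent call last):
  File "h.py", line 30, in G
    print("G u,z,side(tool y) mm",(1e3*np.array([g@U,g[2],g@V])).round(1),"F",s["force"].round(1),"grip",round(s["grip_width"],4),s["finger_force"].round(1),s["clock"]); return s
                                                                                                                                  ^^^^^^^^^^^^^^^^^^^^^^^
AttributeError: 'float' object has no attribute 'round'
```

Request:
jog_arm --pt "-0.7 0 0 0 0" --pt "-0.4 0 0 0 0" --pt "-0.3 0 0.03 0 0" --pt "0 0 0 0 0" --pt "0 0 0 0 0" --newtons 35

```text
clock: 19.65
position: [0.6109, -0.2461, 0.0864]
tool_rot: [3.141, -0.003, 0.107]
force: [5.6, 0.2, -6.0]
grip_width: 0.0189
finger_force: 58.6
```

```bash
sed -i 's/s\["finger_force"\].round(1)/round(s["finger_force"],1)/' h.py; python3 -c "
from h import *
G()"
```

```text
G u,z,side(tool y) mm [ 1.312e+02 -6.000e-01  1.000e-01] F [ 5.6  0.2 -6. ] grip 0.0189 58.6 19.65
```

Request:
jog_arm --pt "0 0 -0.35 0 0" --pt "-0.06 0 -0.35 0 0" --pt "-0.1 0 -0.35 0 0" --pt "0 0 0 0 0" --newtons 35

```text
clock: 20.05
position: [0.606, -0.247, 0.119]
tool_rot: [3.14, -0.004, 0.107]
force: [4.6, -0.2, -2.3]
grip_width: 0.0192
finger_force: 58.5
```

```bash
cat >> h.py <<'E'
def end(f):
    "row of the handle's rear end in the wrist picture -> tilt estimate (rear end top/bottom edge)"
    c=look(f);h=cv2.cvtColor(cv2.imread(f),cv2.COLOR_BGR2HSV);m=cv2.inRange(h,(0,90,20),(17,200,150))
    s=bot.observe();R=Ro.from_euler('xyz',s["tool_rot"]).as_matrix();g=s["position"]-R[:,2]*.019
    r=np.flatnonzero(m[60:400,272:284].mean(1)>128)+60
    w=np.flatnonzero(m[r[0]+12,200:360]) if len(r) else []
    pr=[]
    for t in range(-10,46,5):
        a=np.radians(t);x=R[:,0]*np.cos(a)-R[:,2]*np.sin(a);n=R[:,0]*-np.sin(a)-R[:,2]*np.cos(a)
        pr.append((t,proj(c,g+x*.0545+n*.01)[1],proj(c,g+x*.0545-n*.01)[1]))
    print("rows",r[:1],r[-1:],"width",len(w),"pred(tilt,top,bottom)",[tuple(float(v) for v in q) for q in pr])
E
python3 -c "
from h import *
G();end('pics/e1.png')"
```

```text
G u,z,side(tool y) mm [126.2  32.    0.6] F [ 4.6 -0.2 -2.3] grip 0.0192 58.5 20.05
rows [117] [390] width 62 pred(tilt,top,bottom) [(-10.0, 174.9, 173.6), (-5.0, 178.4, 172.2), (0.0, 183.3, 171.9), (5.0, 189.7, 172.6), (10.0, 197.9, 174.5), (15.0, 207.7, 177.7), (20.0, 219.2, 182.4), (25.0, 232.5, 188.6), (30.0, 247.4, 196.5), (35.0, 263.7, 206.0), (40.0, 281.4, 217.3), (45.0, 300.0, 230.2)]
```

Request:
jog_arm --pt "-0.1 0 -0.38 0 0" --pt "-0.12 0 -0.38 0 0" --pt "-0.17 0 -0.35 0 0" --pt "-0.17 0 -0.35 0 0" --pt "-0.13 0 -0.19 0 0" --pt "-0.13 0 -0.19 0 0" --pt "0 0 0 0 0" --pt "0 0 0 0 0"

```text
clock: 20.9
position: [0.5801, -0.2494, 0.1716]
tool_rot: [-3.142, 0.0, 0.107]
force: [0.9, 0.6, -2.4]
grip_width: 0.0192
finger_force: 61.1
```

```bash
python3 - <<'E'
from h import *
s=G()
g=s["position"]+[0,0,.019]
# gauge tilt from side+scene: brass collar & handle rear; print candidates of brass
for n in("side","scene"):
    f=f"pics/{n}9.png";d=save(n,f);c=cam(d);h=cv2.cvtColor(cv2.imread(f),cv2.COLOR_BGR2HSV)
    m=cv2.inRange(h,(17,140,60),(30,255,255));k=np.zeros_like(m)
    p=proj(c,g-U*.054*.82-[0,0,.054*.57]).astype(int);cv2.circle(k,tuple(int(q) for q in p),25,255,-1);m&=k
    kk,l,st,ce=cv2.connectedComponentsWithStats(m)
    print(n,[(st[i].tolist(),ce[i].round(1).tolist()) for i in range(1,kk) if st[i,4]>5])
    for t in(0,10,20,30,35,40):
        a=np.radians(t);x=-U*np.cos(a)-np.array([0,0,np.sin(a)]);print(t,"collar",proj(c,g+x*.05),"tip",proj(c,g+x*.144))
    print("mouth",proj(c,M))
c=look("pics/e2.png");h=cv2.cvtColor(cv2.imread("pics/e2.png"),cv2.COLOR_BGR2HSV)
print([(r,*[int(q) for q in h[r,278]]) for r in range(130,300,5)])
E
```

```text
G u,z,side(tool y) mm [1.001e+02 8.460e+01 1.000e-01] F [ 0.9  0.6 -2.4] grip 0.0192 61.1 20.9
side [([256, 268, 14, 17, 115], [261.4, 276.7])]
0 collar [258.4 269.9] tip [214.6 278.2]
10 collar [258.9 271.9] tip [217.1 283.8]
20 collar [260.1 273.7] tip [221.4 288.6]
30 collar [262.  275.2] tip [227.3 292.6]
35 collar [263.1 275.8] tip [230.7 294.2]
40 collar [264.3 276.4] tip [234.4 295.6]
mouth [238.5 293. ]
scene [([207, 176, 7, 4, 15], [210.0, 177.5])]
0 collar [212.1 170.2] tip [215.1 149.8]
10 collar [212.4 172.7] tip [216. 157.]
20 collar [212.7 175.6] tip [216.7 164.8]
30 collar [212.9 178.5] tip [217.3 172.9]
35 collar [213.  180.1] tip [217.5 177. ]
40 collar [213.  181.6] tip [217.6 181.1]
mouth [217.1 181.3]
[(130, 16, 113, 136), (135, 16, 116, 134), (140, 17, 117, 129), (145, 17, 115, 140), (150, 16, 114, 145), (155, 16, 117, 146), (160, 16, 115, 138), (165, 17, 114, 141), (170, 17, 115, 144), (175, 17, 119, 131), (180, 16, 112, 134), (185, 17, 114, 136), (190, 16, 116, 127), (195, 17, 113, 138), (200, 16, 113, 142), (205, 16, 115, 115), (210, 12, 145, 72), (215, 11, 143, 73), (220, 10, 138, 72), (225, 11, 140, 73), (230, 11, 142, 72), (235, 12, 147, 71), (240, 11, 146, 70), (245, 10, 159, 69), (250, 10, 148, 69), (255, 11, 151, 64), (260, 11, 148, 69), (265, 10, 145, 67), (270, 9, 151, 64), (275, 8, 125, 63), (280, 9, 156, 62), (285, 10, 152, 62), (290, 10, 146, 54), (295, 9, 135, 51)]
```

Request:
jog_arm --pt "0.1 0 0.145 0 0" --pt "0.1 0 0.145 0 0" --pt "0 0 0 0 0" --pt "-0.25 0 0.17 0 0" --pt "-0.25 0 0.17 0 0" --pt "0 0 0 0 0"

```text
clock: 21.65
position: [0.5695, -0.2507, 0.152]
tool_rot: [-3.141, 0.002, 0.106]
force: [0.1, -0.2, -1.3]
grip_width: 0.019
finger_force: 61.1
```

```bash
python3 -c "
from h import *
s=G();print(s['moment'])"
```

```text
G u,z,side(tool y) mm [89.5 65.   0.3] F [ 0.1 -0.2 -1.3] grip 0.019 61.1 21.65
[ 0.00680268 -0.02075811 -0.0065267 ]
```

Request:
jog_arm --pt "-0.25 0 0.17 0 0" --pt "-0.25 0 0.17 0 0" --pt "-0.25 0 0.17 0 0" --pt "-0.25 0 0.17 0 0" --pt "0 0 0 0 0"

```text
clock: 22.15
position: [0.54, -0.2537, 0.1316]
tool_rot: [-3.141, 0.001, 0.106]
force: [-0.1, 0.2, -1.3]
grip_width: 0.0191
finger_force: 61.1
```

```bash
python3 -c "
from h import *
s=G();print(s['moment'])"
```

```text
G u,z,side(tool y) mm [59.8 44.6  0.1] F [-0.1  0.2 -1.3] grip 0.0191 61.1 22.15
[ 0.0268556  -0.0593133   0.01947739]
```

Request:
jog_arm --pt "-0.2 0 0.14 0 0" --pt "-0.2 0 0.14 0 0" --pt "-0.1 0 0.07 0 0" --pt "0 0 0 0 0"

```text
clock: 22.55
position: [0.5269, -0.2551, 0.1219]
tool_rot: [3.141, -0.001, 0.107]
force: [2.6, 0.7, -0.7]
grip_width: 0.019
finger_force: 61.2
```

```bash
python3 -c "
from h import *
s=G();print(s['moment'])"
```

```text
G u,z,side(tool y) mm [46.6 34.9  0.1] F [ 2.6  0.7 -0.7] grip 0.019 61.2 22.55
[-0.11748752 -0.52737088 -0.00526813]
```

Request:
jog_arm --pt "-0.06 0 0.04 0 0" --pt "-0.06 0 0.04 0 0" --pt "0 0 0 0 0"

```text
clock: 22.85
position: [0.5269, -0.2553, 0.1214]
tool_rot: [3.139, -0.008, 0.108]
force: [17.7, 4.0, 17.1]
grip_width: 0.019
finger_force: 63.5
```

```bash
python3 -c "
from h import *
s=G();print(s['moment'])"
```

```text
G u,z,side(tool y) mm [46.6 34.4  0.3] F [17.7  4.  17.1] grip 0.019 63.5 22.85
[ 0.89892594 -2.80338027 -0.0906555 ]
```

Request:
jog_arm --pt "-0.04 0 0.03 0 0" --pt "0 0 0.02 0 0" --pt "0 0 0 0 0"

```text
clock: 23.15
position: [0.5271, -0.2553, 0.1205]
tool_rot: [3.139, -0.01, 0.109]
force: [20.9, 5.1, 21.8]
grip_width: 0.0193
finger_force: 63.8
```

```bash
python3 - <<'E'
from h import *
s=G();print(s['moment'])
c=look("pics/e3.png");h=cv2.cvtColor(cv2.imread("pics/e3.png"),cv2.COLOR_BGR2HSV)
print([(r,*[int(q) for q in h[r,278]]) for r in range(190,230,3)])
for n in("side","scene"):
    f=f"pics/{n}10.png";d=save(n,f);C=cam(d);h=cv2.cvtColor(cv2.imread(f),cv2.COLOR_BGR2HSV)
    m=cv2.inRange(h,(17,140,60),(30,255,255));k=np.zeros_like(m);p=proj(C,M).astype(int);cv2.circle(k,tuple(int(q) for q in p),16,255,-1);m&=k
    ax=.819*U+np.array([0,0,.574])
    print(n,np.argwhere(m)[:,::-1].mean(0),m.sum()/255,"pred collar centre gap0,4",proj(C,M+ax*.004),proj(C,M+ax*.008),p)
    print(cv2.minAreaRect(cv2.findNonZero(m)))
E
```

```text
G u,z,side(tool y) mm [46.8 33.5  0.3] F [20.9  5.1 21.8] grip 0.0193 63.8 23.15
[ 1.19144046 -3.72393393 -0.0684674 ]
[(190, 16, 110, 142), (193, 16, 116, 139), (196, 16, 118, 138), (199, 17, 118, 141), (202, 16, 118, 136), (205, 12, 135, 70), (208, 11, 147, 73), (211, 11, 145, 74), (214, 9, 138, 72), (217, 10, 147, 73), (220, 11, 142, 72), (223, 11, 145, 72), (226, 10, 142, 70), (229, 12, 142, 70)]
side [239.5257732  292.06185567] 97.0 pred collar centre gap0,4 [239.9 292.3] [241.2 291.5] [238 293]
((239.72279357910156, 291.953369140625), (16.483779907226562, 8.49382495880127), 59.74356460571289)
scene [213.5        179.66666667] 12.0 pred collar centre gap0,4 [216.9 181.5] [216.7 181.6] [217 181]
((210.45401000976562, 184.1220245361328), (3.2887685298919678, 16.886560440063477), 34.69515609741211)
```

Request:
jog_arm --pt "0.16 0 -0.13 0 0" --pt "0.2 0 -0.14 0 0" --pt "0.4 0 -0.28 0 0" --pt "0.4 0 -0.28 0 0" --pt "0.4 0 -0.28 0 0" --pt "0.4 0 -0.28 0 0" --pt "0.4 0 -0.28 0 0" --pt "0.4 0 -0.28 0 0" --pt "0.4 0 -0.28 0 0" --pt "0.4 0 -0.28 0 0" --pt "0 0 0 0 0" --pt "0 0 0 0 0"

```text
clock: 24.5
position: [0.6273, -0.2444, 0.1925]
tool_rot: [-3.141, 0.001, 0.107]
force: [-0.2, -1.0, -2.2]
grip_width: 0.0192
finger_force: 60.7
```

```bash
python3 - <<'E'
from h import *
s=G();print(s['moment'])
c=look("pics/e4.png");h=cv2.cvtColor(cv2.imread("pics/e4.png"),cv2.COLOR_BGR2HSV)
print([(r,*[int(q) for q in h[r,278]]) for r in range(190,290,3)])
E
```

```text
G u,z,side(tool y) mm [147.6 105.5   0.2] F [-0.2 -1.  -2.2] grip 0.0192 60.7 24.5
[ 0.04025748 -0.08156847 -0.04455386]
[(190, 16, 115, 137), (193, 17, 116, 143), (196, 16, 115, 142), (199, 16, 113, 142), (202, 16, 118, 134), (205, 15, 125, 92), (208, 12, 149, 72), (211, 12, 141, 74), (214, 11, 131, 76), (217, 11, 147, 73), (220, 11, 149, 72), (223, 12, 156, 72), (226, 11, 151, 71), (229, 10, 150, 73), (232, 11, 142, 72), (235, 11, 149, 72), (238, 11, 155, 69), (241, 10, 140, 71), (244, 11, 153, 70), (247, 11, 154, 68), (250, 11, 147, 64), (253, 12, 145, 67), (256, 10, 136, 71), (259, 11, 152, 74), (262, 10, 149, 65), (265, 11, 147, 64), (268, 10, 141, 65), (271, 10, 137, 67), (274, 12, 154, 63), (277, 9, 144, 62), (280, 11, 151, 66), (283, 10, 151, 64), (286, 11, 145, 65), (289, 12, 144, 53)]
```

Request:
jog_arm --pt "0 0 -1 0 0" --pt "0 0 -1 -1 0" --pt "0 0 -1 -1 0" --pt "0 0 -0.6 -1 0" --pt "0 0 0 -1 0" --pt "0 0 0 -1 0" --pt "0 0 0 -1 0" --pt "0 0 0 -1 0" --pt "0 0 0 -1 0" --pt "0 0 0 -1 0" --pt "0 0 0 -1 0" --pt "0 0 0 -1 0"

```text
clock: 25.75
position: [0.6271, -0.2445, 0.3006]
tool_rot: [-3.14, 0.001, 0.99]
force: [0.6, 0.6, -1.3]
grip_width: 0.0195
finger_force: 60.7
```

Request:
jog_arm --pt "0 0 0 -1 0" --pt "0 0 0 -1 0" --pt "0 0 0 -1 0" --pt "0 0 0 -1 0" --pt "0 0 0 -1 0" --pt "0 0 0 -0.9 0" --pt "0.9 -0.8 0 0 0" --pt "0.9 -0.8 0 0 0" --pt "0.9 -0.8 0 0 0" --pt "0.9 -0.8 0 0 0" --pt "0.9 -0.8 0 0 0" --pt "0.9 -0.8 0 0 0"

```text
clock: 26.95
position: [0.5011, -0.0665, 0.3007]
tool_rot: [-3.141, 0.0, 1.458]
force: [1.6, 0.6, -0.7]
grip_width: 0.0193
finger_force: 60.6
```

Request:
jog_arm --pt "0.9 -0.8 0 0 0" --pt "0.9 -0.8 0 0 0" --pt "0.9 -0.6 0 0 0" --pt "0.8 -0.6 0 0 0" --pt "0 0 0 0 0" --pt "0 0 0 0 0" --pt "0 0 0 0 0"

```text
clock: 27.65
position: [0.4312, 0.0456, 0.301]
tool_rot: [-3.141, 0.0, 1.458]
force: [-0.2, -0.1, -1.4]
grip_width: 0.0194
finger_force: 60.7
```

Request:
jog_arm --pt "0.05 0 1 0 0" --pt "0 0 1 0 0" --pt "0 0 1 0 0" --pt "0 0 1 0 0" --pt "0 0 1 0 0" --pt "0 0 0.6 0 0" --pt "0 0 0.3 0 0" --pt "0 0 0.3 0 0" --pt "0 0 0.3 0 0" --pt "0 0 0 0 0" --newtons 30

```text
clock: 28.65
position: [0.4318, 0.0478, 0.106]
tool_rot: [3.141, 0.0, 1.459]
force: [0.9, -1.2, 1.6]
grip_width: 0.019
finger_force: 59.8
```

Request:
jog_arm --pt "0 0 0.3 0 0" --pt "0 0 0.3 0 0" --pt "0 0 0.3 0 0" --pt "0 0 0 0 0"

```text
clock: 29.05
position: [0.4313, 0.0476, 0.0787]
tool_rot: [-3.141, 0.001, 1.459]
force: [1.7, -2.8, 1.1]
grip_width: 0.0191
finger_force: 57.7
```

```bash
python3 - <<'E'
from h import *
s=bot.observe();print(s["position"],s["force"],s["moment"])
c=look("pics/e5.png");h=cv2.cvtColor(cv2.imread("pics/e5.png"),cv2.COLOR_BGR2HSV)
print([(r,*[int(q) for q in h[r,278]]) for r in range(160,240,4)])
E
```

```text
[0.43130395 0.04762682 0.07867378] [ 1.69906018 -2.82560982  1.10757556] [-0.94158374 -0.3342282   0.16364686]
[(160, 19, 89, 211), (164, 19, 87, 220), (168, 19, 87, 220), (172, 19, 87, 219), (176, 20, 87, 219), (180, 19, 86, 219), (184, 14, 129, 103), (188, 13, 131, 97), (192, 13, 141, 96), (196, 13, 140, 95), (200, 13, 136, 94), (204, 12, 140, 93), (208, 12, 138, 94), (212, 13, 139, 88), (216, 12, 144, 101), (220, 12, 148, 107), (224, 11, 142, 104), (228, 11, 145, 104), (232, 12, 146, 103), (236, 12, 149, 103)]
```

Request:
jog_arm --pt "0 0 0.3 0 0" --pt "0 0 0.3 0 0" --pt "0 0 0.3 0 0" --pt "0 0 0.3 0 0" --pt "0 0 0.2 0 0" --pt "0 0 0.1 0 0" --pt "0 0 0 0 0" --pt "0 0 0 0 0"

```text
clock: 29.9
position: [0.4313, 0.0479, 0.0342]
tool_rot: [-3.141, 0.0, 1.459]
force: [0.5, 1.8, 1.6]
grip_width: 0.0189
finger_force: 57.0
```

```bash
python3 - <<'E'
from h import *
s=bot.observe();print(s["position"],s["force"],s["moment"])
c=look("pics/e5.png");h=cv2.cvtColor(cv2.imread("pics/e5.png"),cv2.COLOR_BGR2HSV)
print([(r,*[int(q) for q in h[r,278]]) for r in range(160,240,3)])
E
```

```text
[0.43127687 0.04794571 0.03422072] [0.52873394 1.77524311 1.6439849 ] [ 0.08133196 -0.05315188  0.01534648]
[(160, 20, 82, 228), (163, 20, 81, 227), (166, 18, 104, 149), (169, 18, 109, 126), (172, 17, 116, 110), (175, 14, 128, 96), (178, 14, 132, 93), (181, 15, 132, 91), (184, 13, 143, 109), (187, 12, 138, 120), (190, 12, 139, 123), (193, 12, 144, 119), (196, 11, 139, 121), (199, 12, 146, 119), (202, 12, 146, 119), (205, 12, 140, 122), (208, 13, 141, 119), (211, 12, 137, 121), (214, 12, 139, 119), (217, 12, 147, 118), (220, 12, 137, 121), (223, 12, 146, 117), (226, 11, 140, 120), (229, 12, 144, 119), (232, 11, 143, 118), (235, 12, 148, 117), (238, 11, 144, 117)]
```

Request:
jog_arm --pt "0 0 0.05 0 0" --pt "0 0 0.05 0 0" --pt "0 0 0 0 0"

```text
clock: 30.25
position: [0.4315, 0.0479, 0.0328]
tool_rot: [3.141, -0.0, 1.458]
force: [-10.8, 1.2, 58.8]
grip_width: 0.019
finger_force: 65.7
```

Request:
jog_arm --pt "0 0 -0.1 0 0" --pt "0 0 -0.3 0 0" --pt "0 0 -1 0 0" --pt "0 0 -1 0 0" --pt "0 0 -1 0 0" --pt "0 0 -1 0 0" --pt "0 0 -1 0 0" --pt "0 0 0 0 0" --pt "0 0 0 0 0" --newtons 60

```text
clock: 31.15
position: [0.4313, 0.0479, 0.1936]
tool_rot: [3.141, -0.0, 1.458]
force: [-0.6, 0.6, -2.1]
grip_width: 0.0193
finger_force: 59.1
```

Request:
jog_arm --pt "0.4 0.65 0 0 0" --pt "0.6 0.95 0 0 0" --pt "0.6 0.95 0 0 0" --pt "0.6 0.95 0 0 0" --pt "0.6 0.95 0 0 0" --pt "0.6 0.95 0 0 0" --pt "0.5 1 0 0 0" --pt "0 0 0 0 0" --pt "0 0 0 0 0" --pt "0 0 0 0 0"

```text
clock: 32.15
position: [0.6342, 0.1423, 0.1922]
tool_rot: [-3.14, 0.001, 1.458]
force: [-0.5, -0.0, -1.5]
grip_width: 0.0194
finger_force: 59.3
```

```bash
python3 - <<'E'
from h import *
s=bot.observe();print(s["position"],s["tool_rot"],s["force"],s["grip_width"])
R=Ro.from_euler('xyz',s["tool_rot"]).as_matrix();g=s["position"]-.019*R[:,2]
c=look("pics/e6.png");h=cv2.cvtColor(cv2.imread("pics/e6.png"),cv2.COLOR_BGR2HSV)
print([(r,*[int(q) for q in h[r,278]]) for r in range(160,200,3)])
for n in("side","scene"):
    f=f"pics/{n}11.png";d=save(n,f);C=cam(d);h=cv2.cvtColor(cv2.imread(f),cv2.COLOR_BGR2HSV)
    for t in(-5,0,5):
        a=np.radians(t);x=-R[:,0]*np.cos(a)-np.array([0,0,np.sin(a)]);print(n,t,"collar",proj(C,g+x*.05),"tip",proj(C,g+x*.144))
    m=cv2.inRange(h,(17,140,60),(30,255,255));k=np.zeros_like(m);cv2.circle(k,tuple(int(q) for q in proj(C,g-.05*R[:,0])),16,255,-1);m&=k
    print("brass",np.argwhere(m)[:,::-1].mean(0) if m.any() else None)
    a=cv2.imread(f).astype(int);b=cv2.imread("pics/side10.png" if n=="side" else "pics/scene10.png").astype(int)
    df=(np.abs(a-b).sum(2)>60).astype(np.uint8);k=np.zeros_like(df);p=proj(C,g-.11*R[:,0]);cv2.circle(k,tuple(int(q) for q in p),24,1,-1)
    st=((h[:,:,1]<60)&(df>0)&(k>0)); q=np.argwhere(st)[:,::-1]; print("rod px",len(q),q.min(0) if len(q) else 0,q.max(0) if len(q) else 0, q[np.argmax(q[:,1])] if len(q) else 0, q[np.argmin(q[:,0])] if len(q) else 0)
E
```

```text
[0.63423219 0.14225622 0.19218075] [-3.13970543e+00  9.63853972e-04  1.45845927e+00] [-0.49151362 -0.01899761 -1.52559629] 0.019355603450444972
[(160, 17, 94, 227), (163, 18, 97, 226), (166, 17, 95, 227), (169, 18, 96, 226), (172, 17, 105, 202), (175, 13, 136, 103), (178, 12, 139, 97), (181, 14, 137, 99), (184, 12, 142, 115), (187, 11, 139, 127), (190, 11, 140, 131), (193, 11, 139, 130), (196, 11, 139, 130), (199, 11, 136, 129)]
side -5 collar [285.5 147.1] tip [285.6 170.6]
side 0 collar [285.5 148.4] tip [285.6 174.3]
side 5 collar [285.5 149.6] tip [285.6 177.6]
brass [284.83962264 146.75471698]
rod px 20 [284 150] [285 165] [285 165] [284 150]
scene -5 collar [337.9 193.8] tip [301.5 186.7]
scene 0 collar [337.7 195. ] tip [301.2 190.3]
scene 5 collar [337.6 196.3] tip [301.3 194. ]
brass [337.64444444 194.84444444]
rod px 98 [302 190] [335 196] [330 196] [302 191]
```

Request:
jog_arm --pt "0 0 1 0 0" --pt "0 0 1 0 0" --pt "0 0 1 0 0" --pt "0 0 1 0 0" --pt "0 0 1 0 0" --pt "0 0 0.6 0 0" --pt "0 0 0.3 0 0" --pt "0 0 0 0 0" --pt "0 0 0 0 0" --pt "0 0 0 0 0"

```text
clock: 33.3
position: [0.6361, 0.143, 0.0176]
tool_rot: [3.14, -0.001, 1.459]
force: [0.3, -0.3, -1.6]
grip_width: 0.0193
finger_force: 59.3
```

```bash
python3 - <<'E'
from h import *
s=bot.observe();print(s["position"],s["tool_rot"],s["force"],s["grip_width"],abs(s["qd"]).max())
R=Ro.from_euler('xyz',s["tool_rot"]).as_matrix();g=s["position"]-.019*R[:,2];print("tip",g-.144*R[:,0])
d=save("side","pics/side12.png");C=cam(d);h=cv2.cvtColor(cv2.imread("pics/side12.png"),cv2.COLOR_BGR2HSV)
print(proj(C,g-.144*R[:,0]),proj(C,g-.05*R[:,0]))
# undisturbed check: jar, offcut, bottle, hung protector vs earlier side pictures
a=cv2.imread("pics/side12.png").astype(int)
for n,o,b in(("jar","side0",(335,235,370,265)),("offcut","side0",(318,272,346,324)),("bottle","side0",(325,362,355,400))):
    x0,y0,x1,y1=b; q=cv2.imread(f"pics/{o}.png").astype(int); print(n,np.abs(a-q)[y0:y1,x0:x1].mean(2).mean().round(1))
p=proj(C,[.5525,.355,.19]);e=cv2.imread("pics/d3.png").astype(int);x,y=p.astype(int);print("protector",p,np.abs(a-e)[y-5:y+45,x-12:x+14].mean().round(1))
E
```

```text
[0.63609408 0.14298408 0.01757929] [ 3.13978132e+00 -7.15623607e-04  1.45856342e+00] [ 0.2651303  -0.2655498  -1.61984257] 0.01927786661238924 0.00319088074684782
tip [ 6.19930735e-01 -1.19563017e-04  3.64762033e-02]
[285.9 217.1] [285.8 192.1]
jar 20.9
offcut 0.9
bottle 1.0
protector [250.8  96.7] 14.1
```

Request:
jog_arm --pt "0 0 0.15 0 0" --pt "0 0 0 0 0" --pt "0 0 0 0 0" --pt "0 0 0 0 0" --pt "0 0 0 0 0"

```text
clock: 33.85
position: [0.6353, 0.1429, 0.0118]
tool_rot: [3.142, -0.0, 1.459]
force: [0.7, 0.4, -1.8]
grip_width: 0.0191
finger_force: 59.3
```

```bash
python3 - <<'E'
from h import *
s=bot.observe();print(s["position"],s["force"],abs(s["qd"]).max())
save("scene","pics/scene13.png");save("side","pics/side13.png")
def diff(a,b,box):
    x0,y0,x1,y1=box;A,B=[cv2.imread(f"pics/{f}.png",0).astype(np.float32)[y0:y1,x0:x1] for f in(a,b)]
    sh,r=cv2.phaseCorrelate(cv2.Laplacian(A,-1,ksize=3),cv2.Laplacian(B,-1,ksize=3)); return np.round(sh,2),round(r,2),np.abs(A-B).mean().round(1)
for a in("side0","d3","d7"): print("jar",a,diff(a,"side13",(325,225,380,275)))
for a in("scene0","s3","s7"): print("jar scene",a,diff(a,"scene13",(222,255,270,305)))
def dark(f):
    g=cv2.imread(f"pics/{f}.png",0)[180:260,395:460];return (g<45).sum(),np.argwhere(g<45)[:,::-1].mean(0)+[395,180]
for a in("s3","s7","scene11"): print("prot",a,diff(a,"scene13",(395,180,460,240)))
print(dark("s3"),dark("s7"),dark("scene13"))
E
```

```text
[0.63533494 0.14287353 0.01175324] [ 0.74423355  0.38355893 -1.76270974] 0.0014848631051755973
jar side0 (array([ 0.31, -0.26]), 0.64, np.float32(21.2))
jar d3 (array([0.06, 0.11]), 0.91, np.float32(8.6))
jar d7 (array([ 0.09, -0.09]), 0.94, np.float32(16.6))
jar scene scene0 (array([-0.12,  0.1 ]), 0.84, np.float32(20.9))
jar scene s3 (array([-0.02, -0.01]), 1.0, np.float32(4.5))
jar scene s7 (array([0.02, 0.01]), 1.0, np.float32(6.7))
prot s3 (array([0.23, 0.09]), 0.97, np.float32(11.7))
prot s7 (array([ 0.02, -0.05]), 1.0, np.float32(5.6))
prot scene11 (array([-0.03, -0.01]), 0.97, np.float32(2.8))
(np.int64(1265), array([427.64268775, 215.34624506])) (np.int64(1271), array([427.49095201, 215.55940205])) (np.int64(1160), array([426.96982759, 213.92672414]))
```

Nothing else has moved: the differences are shadows only. The rod is level and still about 23 mm above the plate, so I'm handing in.

```bash
python3 -c "
from workcell import bot
print(bot.job_done())"
```

```text
the job is handed in; nothing more can be done
None
```

I handed the job in at about 34 s. The protector hangs on the rail. The gauge went in until its collar stopped on the tube's mouth and came out again. It is now held level and still, its tip about 23 mm above the plate; the bottle, jar and offcut are undisturbed.

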